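Pop open the queen-cage box and steady its lid

TASK

Two grey boxes with sprung lids stand on the worktop; open the wider one, where the queen cages are kept, by pressing the push button on its front deck so that the lid pops up. Then steady the swinging lid by pinching its free edge between the fingers until it stands still, and let go, leaving the lid standing upright and still. Leave the narrower box shut.

Things in the scene. Friction and masses are not known exactly. Their poses are not given: they have to be found in the camera images.
- big_box: The wider grey sprung-lid box, fixed: 130 mm deep (x), 150 wide (y), 55 high shut. Origin: centre of its underside. Its -x side is the front: a deck 50 mm deep, 44 high, with the button; behind it the lid, hinged along the back top edge (65 mm behind the origin, 45 up). At the lid's front edge two steel catch hooks stand 60 mm high, 24 to 34 mm either side of the middle, 18 mm behind the button's centre.
- big_lid (a joint): Lid angle of the wider box, rad: 0 shut, grows as it opens, about 1.57 upright (where a weak spring holds it), 2.1 at its back stop. Once the catch lets go, the lid jumps up in under half a second, away from the button, swings past upright and rocks for some seconds.
- big_lid_edge (a point): Middle of the free edge of the wider box's lid, half-way through its thickness. The lid is a flat panel 10 mm thick, 80 mm from hinge to free edge, 150 mm wide. Upright, this point is 125 mm above the worktop and 70 mm behind the box's origin; the panel then lies across the box's x, so it is pinched from above with the fingers closing along the box's x.
- big_button_top (a point): Centre of the top of the round black push button (24 mm across) on the wider box's deck, 41 mm in front of the box's origin, 66 mm above the worktop when up, 26 mm in front of the lid's front edge. Its steel collar is 40 mm across and its top is 56 mm above the worktop. Press straight down.
- big_button (a joint): How far the wider box's button is pressed, m: 0 up, 0.006 fully down. The catch lets the lid go at about 0.004; fully down takes about 5 N plus the friction of the catch. It springs back.
- small_box: The narrower grey sprung-lid box, of the same build and fixed too: 130 mm deep, 96 mm wide, 55 mm high. Origin: centre of its underside. To be left shut.
- small_lid (a joint): Lid angle of the narrower box, rad: 0 shut. To stay shut.

How it is judged (in metres and radians):
On the way, in this order (a step that is already met when the one before it is completed fails the run):
1. the wider box's button is pressed at least 3 mm by the fingers (value of joint big_button above 0.003 m and contact force between the fingers and big_button above 0.5 N).
2. the fingers touch the raised lid and it stands nearly still (under 0.2 rad/s) between 57 and 115 degrees for half a second (contact force between the fingers and big_lid above 0.3 N and value of joint big_lid between 1 and 2 rad and velocity of joint big_lid between -0.2 and 0.2 rad/s), for 0.5 s.
At the end, for the whole second after the job is handed in: the wider box's lid is let go and stands upright (69 to 112 degrees open), nearly still (under 0.4 rad/s); the narrower box is shut (value of joint big_lid between 1.2 and 1.95 rad and velocity of joint big_lid between -0.4 and 0.4 rad/s and value of joint small_lid below 0.1 rad); the robot touches nothing.
It fails at once if the narrower box's lid opens (more than 0.15 rad) (value of joint small_lid above 0.15 rad).
It also fails if it takes over 54 s, if anything falls off the work surface, if the arm or the gripper's body presses on something with over 40 N, if the wrist force passes 120 N, or if a joint passes its speed limit or range.

ROBOT

A 6-joint arm with a two-finger parallel gripper is mounted at the origin on a cart in front of the work surface, level with it; the furniture and walls round the work are solid. World frame = base frame: x ahead of the robot, y to its left, z up, the work surface at z = 0. Lengths are in m, angles in degrees, forces in N, time in s.
With the tool pointing down it reaches from about 0.35 to 0.975 m from the base axis. Payload 7.1 kg.
Tool frame: the origin (TCP) lies at the very end of the fingers, on their centre line; the grasp point (between the pads) lies 19 mm behind it (ctrl.hold_point_z is the distance from the TCP to the grasp point, in m); z points along the fingers, y is the direction in which the jaws open and shut (so a half turn about z gives the same grasp; the last joint's range is limited). The gripper opens to 88 mm and grips with 3 to 60 N. Pads are 20 mm wide; open, the fingers measure 115 mm over their backs; the gripper's body (75 mm by 178 mm) begins 61 mm behind the grasp point.
Start: joints at [76.031, 24.242, 93.386, -0, 62.372, -1.089], TCP at [0.139, 0.609, 0.223] pointing down, gripper open.
Joint ranges: [-172.04, 172.04], [-51.8, 120.97], [4.93, 147.93], [-75.15, 255.16], [6.16, 154.13], [-145.62, 145.62]. Speed limits (degrees/s): [136.94, 136.94, 172.46, 180, 180, 180].

INTERFACE

Orientations are given as [roll, pitch, yaw] about the fixed x, y, z axes, in that order (R = Rz(yaw) Ry(pitch) Rx(roll)).
In Python, from cell import ctrl, eyes, job_done gives the robot as it stands. The module is installed in compiled form; this text tells all that it offers.
- The arm moves only by the tool servo_tool, never from a script. Its argument "moves" is a list of rows, each a list of 4 numbers: the shift along the tool's x, y, z in mm, then the turn about the tool's z in rad. In form: [[x, y, z, turn], ...]. A call has 1 to 5 rows; each row is the pose to reach, as a shift and turn from the pose commanded when the call began, along the tool's axes at that moment; what a row does not reach only later rows make up. A row lasts 1/8 s, in which the tool goes at most 62.5 mm and 10.7 degrees, less where a joint would pass 70% of its speed; a pose out of reach is approached as far as the arm can. A call with a gripper value outside its range is refused whole. "hand" is the gripper's target within -1 to 1 (shut at 1, half-way at 0, fully open at -1), set as the call begins (left out, the last holds). The fingers move at their own pace and stop on an object; "newtons" is the grip in N (left out, the last holds). Time passes only in rows, so rows that repeat a pose let the fingers close. It gives the time, the measured TCP pose, the force and the opening at its end, in the units of the state.
- ctrl.sense(): the state, without advancing time (a new reading comes with each control period).
- eyes.grab_frame(name): name is "scene" or "top"; returns a dict with "color" (400x640x3 uint8, blue, green, red), "fx", "fy", "cx", "cy" (pixels), "camera_from_world" (4x4, takes a point from world to camera coordinates). Camera axes: x right, y down, z forward; pixel columns grow to the right and rows downward; lengths in m; the calibration is good to about 2 mm. A picture is of the moment at which its call begins. There is no depth.
- job_done(): hands the job in, once; it reports no verdict.
The state is a dict: "time": time; "joint_positions": joint angles; "joint_vel": joint speeds; "tau": joint torques, N m; "eef_pos": TCP position; "tcp_rot": TCP orientation; "wrist_force": force on the tool from outside, world axes, zero at the start; "moment": the same for the moment, N m; "gripper_width": finger opening in m.
Only numpy, scipy, OpenCV 4.12 (cv2) and the standard library are available. Lean on these libraries where they do the work, as an engineer would, in place of code of your own. Each camera call takes 0.05 s, during which the arm holds its last target.

## Working session

There is one attempt and no reset: what is moved stays moved. The work goes in short steps, Python scripts to look and compute and a tool call to move; the robot and the scene stay as the last step left them, time stands still between calls to the robot, and variables do not carry over. Pictures are saved under pics/ and viewed, and the job is handed in when it is done.

Besides the shell and the picture viewer there is one more tool, called after "Call:" as name(argument=value, ...), one argument or row to a line, values as JSON. servo_tool: Moves the arm, as the interface text tells. Its arguments: {"type":"object","properties":{"moves":{"type":"array"},"hand":{"type":"number"},"newtons":{"type":"number"}},"required":["moves"]}

```bash
mkdir -p pics; cat > h.py <<'E'
import numpy as np, cv2
from cell import ctrl, eyes, job_done
def grab(n,f):
    d=eyes.grab_frame(n); cv2.imwrite('pics/'+f,d['color']); return d
def ray(d,u,v,z):
    T=np.array(d['camera_from_world']);R=T[:3,:3];c=-R.T@T[:3,3]
    r=R.T@np.array([(u-d['cx'])/d['fx'],(v-d['cy'])/d['fy'],1]); return c+r*(z-c[2])/r[2]
def proj(d,p):
    T=np.array(d['camera_from_world']);q=T[:3,:3]@np.array(p)+T[:3,3]
    return d['fx']*q[0]/q[2]+d['cx'],d['fy']*q[1]/q[2]+d['cy']
E
python3 - <<'E'
from h import *
import pickle
D={n:grab(n,n+'0.png') for n in('scene','top')}
pickle.dump(D,open('d0.pkl','wb'))
for n in D: T=np.array(D[n]['camera_from_world']);print(n,-T[:3,:3].T@T[:3,3],T[:3,:3].round(2).tolist(),D[n]['fx'])
print(ctrl.sense(), ctrl.hold_point_z)
E
```

```text
scene [0.22140498 0.73877119 0.71620084] [[-0.9, -0.44, 0.0], [-0.34, 0.69, -0.64], [0.28, -0.58, -0.77]] 379.32795346126755
top [0.4222496  0.23589744 0.92171821] [[0.0, -1.0, -0.0], [-1.0, -0.0, -0.08], [0.08, 0.0, -1.0]] 368.05837228379363
{'time': 0.1, 'joint_positions': array([ 7.60309978e+01,  2.42808449e+01,  9.34250665e+01,  4.09525570e-04,
        6.23723969e+01, -1.08887453e+00]), 'joint_vel': array([-0.01692625, -0.12171583,  0.03058277, -0.02772972,  0.01872507,
       -0.0182976 ]), 'tau': array([ 6.58265139e-05, -5.45614743e+01, -2.74326646e+01,  6.44766586e-02,
        1.88579009e-02, -1.78221154e-05]), 'eef_pos': array([0.13917843, 0.60880808, 0.22198442]), 'tcp_rot': array([-1.79921713e+02, -1.85062338e-03,  1.67119681e+02]), 'wrist_force': array([0.32310849, 0.40945151, 0.42268557]), 'moment': array([ 0.01956995, -0.05613973, -0.03395723]), 'gripper_width': 0.08801978211895531} 0.0187
```

```bash
ls pics
```

```text
scene0.png
top0.png
```

View pics/scene0.png

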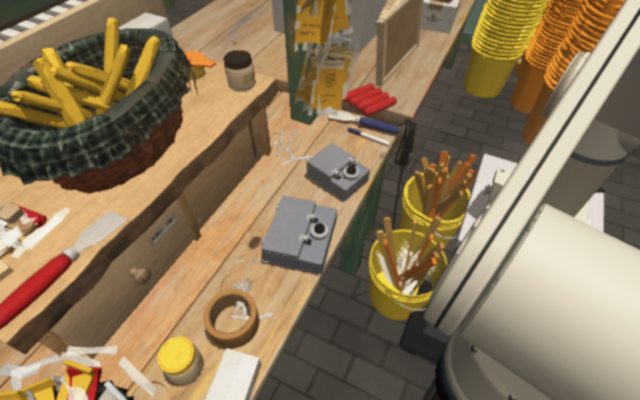

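View pics/top0.png

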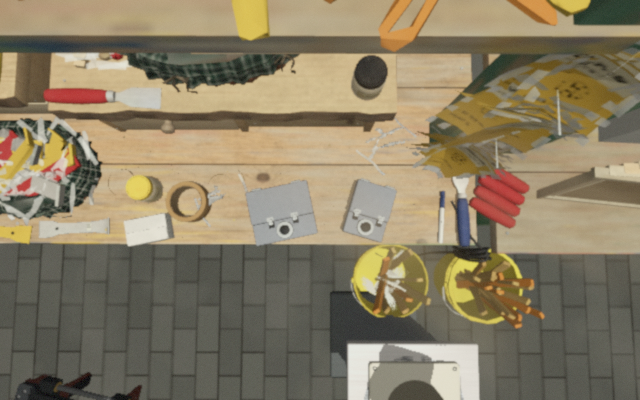

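The scene view shows the wide box near (300,233) with its button at about (319,230), and the narrow one near (337,170). In the top view they are at (282,212), with the button near (285,229), and at (370,211). I'll zoom in to measure them.

```bash
python3 - <<'E'
from h import *
import pickle
D=pickle.load(open('d0.pkl','rb'))
a=cv2.resize(D['top']['color'][170:255,235:410],None,fx=4,fy=4,interpolation=cv2.INTER_CUBIC)
b=cv2.resize(D['scene']['color'][140:280,255:375],None,fx=4,fy=4,interpolation=cv2.INTER_CUBIC)
cv2.imwrite('pics/tz.png',a);cv2.imwrite('pics/sz.png',b)
for n,(x0,x1,y0,y1) in {'top':(270,300,218,242),'scene':(304,334,218,242)}.items():
    d=D[n];g=d['color'].max(2)
    m=np.zeros_like(g);m[y0:y1,x0:x1]=(g[y0:y1,x0:x1]<60)
    k,l,s,c=cv2.connectedComponentsWithStats(m)
    for i in range(1,k):
        if s[i,4]>8: print(n,s[i],c[i],ray(d,*c[i],.066))
# box outline in top: grey mask
d=D['top'];hsv=cv2.cvtColor(d['color'],cv2.COLOR_BGR2HSV)
m=((hsv[...,1]<50)&(hsv[...,2]>60)&(hsv[...,2]<190)).astype(np.uint8);m[:175]=0;m[243:]=0;m[:,:240]=0;m[:,405:]=0
for c in cv2.findContours(m,0,2)[0]:
    if cv2.contourArea(c)>300:
        r=cv2.minAreaRect(c);print(r);P=cv2.boxPoints(r);print([ray(d,*p,.055)[:2].round(4).tolist() for p in P])
E
```

```text
scene [315 224   9   9  64] [319.046875 228.234375] [0.42242036 0.31647273 0.066     ]
((279.9422912597656, 207.71151733398438), (64.91443634033203, 63.54161834716797), 78.69007110595703)
[[0.5381, 0.4112], [0.5683, 0.2634], [0.4175, 0.2328], [0.388, 0.3786]]
((369.6021423339844, 209.53025817871094), (41.86752700805664, 56.71113967895508), 16.50436019897461)
[[0.4236, 0.1765], [0.5524, 0.1378], [0.5242, 0.043], [0.3961, 0.0826]]
```

View pics/tz.png

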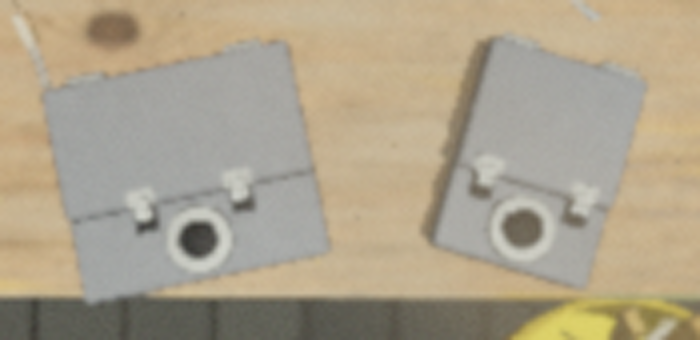

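View pics/sz.png

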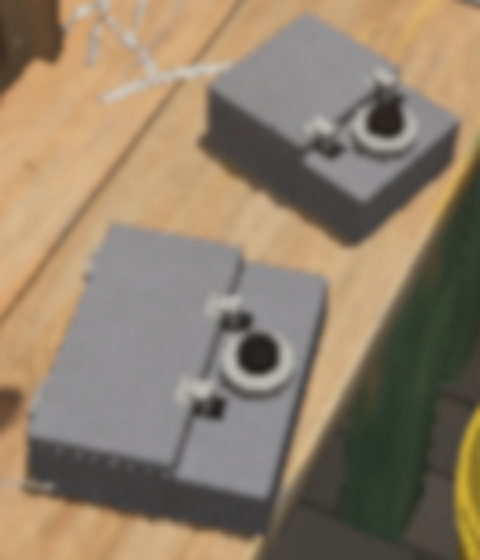

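The zooms show the following, in zoom pixels. In the top view, the lid's back corners are (45,92) and (288,42), the deck's front corners are (88,302) and (330,248), and the button centre is (198,239). In the scene view, the button is at (258,353).

```bash
python3 - <<'E'
from h import *
import pickle
D=pickle.load(open('d0.pkl','rb'));d=D['top'];e=D['scene']
f=lambda x,y:(235+(x+.5)/4-.5,170+(y+.5)/4-.5)
g=lambda x,y:(255+(x+.5)/4-.5,140+(y+.5)/4-.5)
A=ray(d,*f(45,92),.055);B=ray(d,*f(288,42),.055);C=ray(d,*f(330,248),.044);E=ray(d,*f(88,302),.044)
bt=ray(d,*f(198,239),.066);ct=ray(d,*f(199,240),.056)
bs=ray(e,*g(258,353),.066);cs=ray(e,*g(257,359),.056)
print(A,B,C,E);print('bt',bt,ct,bs,cs)
for p,q in((A,B),(E,C),(C,B),(E,A)): v=q-p;print(np.linalg.norm(v[:2]),np.degrees(np.arctan2(v[1],v[0])))
h0,h1=ray(d,*f(143,197),.06),ray(d,*f(237,176),.06);v=h1-h0;print('hooks',h0,h1,np.degrees(np.arctan2(v[1],v[0]))) 
F=np.linalg.norm
# scene lid corners
S=[ray(e,*g(*p),z) for p,z in(((112,225),.055),((28,440),.055),((268,500),.044),((327,282),.044))]
print(S)
for i,j in((0,1),(3,2),(3,0),(2,1)): v=S[j]-S[i];print(F(v[:2]),np.degrees(np.arctan2(v[1],v[0])))
print((A+B+C+E)/4,sum(S)/4)
E
```

```text
[0.51304874 0.40254272 0.055     ] [0.54321886 0.25882399 0.055     ] [0.42142444 0.23359728 0.044     ] [0.38913578 0.37698268 0.044     ]
bt [0.42644579 0.31019862 0.066     ] [0.42591139 0.31047485 0.056     ] [0.42267954 0.31556323 0.066     ] [0.42453361 0.31282815 0.056     ]
0.1468513196509564 -78.1443487366121
0.14697595150396758 -77.3093707464037
0.12437953382218804 11.701940116964652
0.126521682401866 11.655170006278574
hooks [0.4509037  0.34313784 0.06      ] [0.46334064 0.2882118  0.06      ] -77.24162014799911
[array([0.54071875, 0.26418078, 0.055     ]), array([0.50785745, 0.40971407, 0.055     ]), array([0.38496063, 0.38127029, 0.044     ]), array([0.41605631, 0.23960097, 0.044     ])]
0.14919719131967277 102.72396064199127
0.14504184660393463 102.37980368144413
0.12706255090441487 11.153988825446502
0.12614545472583144 13.031337205510201
[0.46670695 0.31798667 0.0495    ] [0.46239828 0.32369153 0.0495    ]
```

Both views give the wide box's yaw as about 12.2°. The button averages to (0.425, 0.312) and the box origin to (0.4645, 0.321). The views differ by 4-6 mm, and the sizes agree to within a few mm. First I'll move over the button with the fingers shut and the jaw axis along the box's x.

Call:
servo_tool(
  moves=[
    [-48, -32, 0, 0.16],
    [-96, -64, 0, 0.32],
    [-144, -96, 0, 0.48],
    [-192, -128, 0, 0.64],
    [-240, -160, 0, 0.8],
  ],
  hand=1,
  newtons=20,
)

```text
time: 0.72
eef_pos: [0.3385, 0.3982, 0.2225]
tcp_rot: [-180.0, 0.0, 121.0]
wrist_force: [0.1, 0.2, 0.0]
gripper_width: 0.0412
```

Call:
servo_tool(
  moves=[
    [-40, 10, 20, 0.11],
    [-80, 20, 60, 0.22],
    [-120, 29, 110, 0.33],
    [-120, 29, 123, 0.33],
    [-120, 29, 123, 0.33],
  ],
)

```text
time: 1.35
eef_pos: [0.4239, 0.3121, 0.0988]
tcp_rot: [-179.9, 0.0, 102.4]
wrist_force: [-0.3, 0.4, 0.7]
gripper_width: 0.0001
```

```bash
python3 - <<'E'
from h import *
s=ctrl.sense();print(s['eef_pos'],s['tcp_rot'],s['gripper_width'],s['wrist_force'])
import pickle
D={n:grab(n,n+'1.png') for n in('scene','top')}
p=s['eef_pos']
for n,r in(('top',(170,265,215,375)),('scene',(170,270,250,390))):
    d=D[n];print(n,proj(d,p))
    cv2.imwrite(f'pics/{n[0]}z1.png',cv2.resize(d['color'][r[0]:r[1],r[2]:r[3]],None,fx=4,fy=4,interpolation=cv2.INTER_CUBIC))
E
```

```text
[0.4238959  0.31206362 0.09883517] [-1.79862424e+02  4.49976694e-02  1.02409375e+02] 0.0001367584500513291 [-0.30025215  0.40351162  0.73976508]
top (np.float64(282.00034868055667), np.float64(230.44367803656877))
scene (np.float64(319.43678444468236), np.float64(217.0129982922211))
```

View pics/sz1.png

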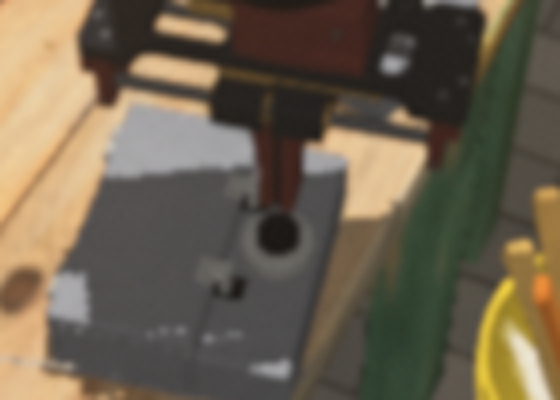

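View pics/tz1.png

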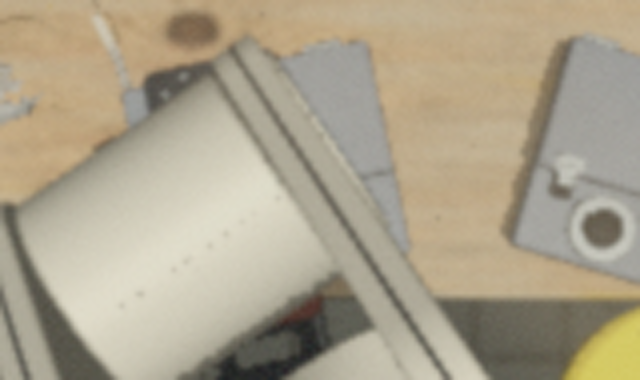

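The scene view shows the closed fingertips at zoom (278,208), directly above the button at (278,232), and clear of both hooks. I'll press now.

Call:
servo_tool(
  moves=[
    [0, 0, 26, 0],
    [0, 0, 33, 0],
    [0, 0, 36, 0],
    [0, 0, 38, 0],
    [0, 0, 39, 0],
  ],
)

```text
time: 2.08
eef_pos: [0.4249, 0.3128, 0.0614]
tcp_rot: [179.9, -0.0, 102.4]
wrist_force: [-2.5, 2.2, 4.1]
gripper_width: 0.0005
```

Call:
servo_tool(
  moves=[
    [0, 0, 1.5, 0],
    [0, 0, 2, 0],
  ],
)

```text
time: 2.33
eef_pos: [0.425, 0.3128, 0.06]
tcp_rot: [179.9, -0.0, 102.4]
wrist_force: [-6.8, 0.9, 20.3]
gripper_width: 0.0004
```

```bash
python3 - <<'E'
from h import *
d=grab('scene','s2.png');cv2.imwrite('pics/sz2.png',cv2.resize(d['color'][130:290,240:400],None,fx=3,fy=3))
print(ctrl.sense()['wrist_force'])
E
```

```text
[-6.08752691  0.82881089 17.67565334]
```

View pics/sz2.png

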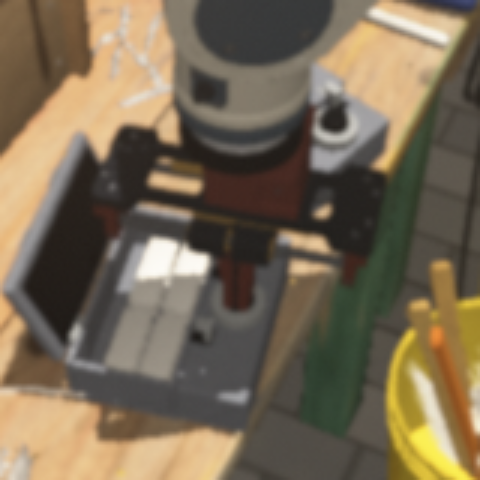

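The scene view shows the wide lid up, with its edge at about zoom (45,220), and the narrow box still shut. I'll rise, open the fingers and move above the lid's edge.

Call:
servo_tool(
  moves=[
    [0, 0, -50, 0],
    [0, 0, -100, 0],
    [0, 0, -140, 0],
    [0, 55, -140, 0],
    [0, 111, -140, 0],
  ],
  hand=-1,
)

```text
time: 3.0
eef_pos: [0.535, 0.3364, 0.2002]
tcp_rot: [179.8, -0.0, 102.4]
wrist_force: [0.3, 0.4, -1.0]
gripper_width: 0.047
```

Call:
servo_tool(
  moves=[
    [0, 0, 0, 0],
    [0, 0, 0, 0],
    [0, 0, 0, 0],
    [0, 0, 0, 0],
    [0, 0, 0, 0],
  ],
)

```text
time: 3.62
eef_pos: [0.5327, 0.3361, 0.1989]
tcp_rot: [180.0, 0.0, 102.4]
wrist_force: [0.7, 0.9, -0.5]
gripper_width: 0.0879
```

```bash
python3 - <<'E'
from h import *
I=[]
for i in range(6):
    d=eyes.grab_frame('scene');I.append(cv2.resize(d['color'][150:270,240:360],None,fx=2,fy=2))
    for k in range(3): eyes.grab_frame('scene')
cv2.imwrite('pics/s3.png',np.vstack([np.hstack(I[:3]),np.hstack(I[3:])]))
s=ctrl.sense();print(s['time'],s['eef_pos'],s['wrist_force'],s['gripper_width'])
E
```

```text
4.825 [0.53311131 0.33611838 0.19869183] [-0.28872205 -0.39536704 -0.31360706] 0.08802217815459912
```

View pics/s3.png

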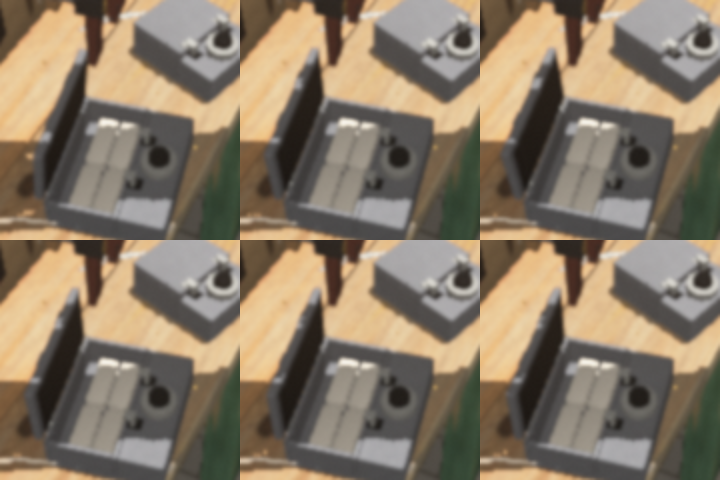

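The lid is rocking only slightly about upright (its left corner is near tile pixel (40,190)). Next I'll measure its top edge.

Call:
servo_tool(
  moves=[
    [0, 0, 0, 0],
    [0, 0, 0, 0],
    [0, 0, 0, 0],
    [0, 0, 0, 0],
    [0, 0, 0, 0],
  ],
)

```text
time: 5.45
eef_pos: [0.5331, 0.3361, 0.1987]
tcp_rot: [180.0, 0.0, 102.4]
wrist_force: [-0.5, 0.8, 0.8]
gripper_width: 0.0877
```

```bash
python3 - <<'E'
from h import *
import pickle
d=grab('scene','s4.png');t=grab('top','t4.png');pickle.dump((d,t),open('d4.pkl','wb'))
cv2.imwrite('pics/s4z.png',cv2.resize(d['color'][130:270,230:350],None,fx=4,fy=4,interpolation=cv2.INTER_CUBIC))
u=np.array([np.cos(np.radians(12.2)),np.sin(np.radians(12.2)),0]);w=np.array([-u[1],u[0],0])
o=np.array([.4645,.321,0])
for a in(-.075,0,.075):
  for x in(.065,.075): q=proj(d,o+x*u+a*w+[0,0,.125]);print(a,x,((q[0]-230)*4,(q[1]-130)*4))
q=proj(d,[.5331,.3361,.1987]);print((q[0]-230)*4,(q[1]-130)*4)
E
```

```text
-0.075 0.065 (np.float64(199.12475649333032), np.float64(173.67862472330307))
-0.075 0.075 (np.float64(181.45645499719808), np.float64(170.44281122100006))
0 0.065 (np.float64(154.65634545623652), np.float64(276.75566886423167))
0 0.075 (np.float64(136.00836863009636), np.float64(273.12312795490107))
0.075 0.065 (np.float64(104.46238875578115), np.float64(393.10443352112077))
0.075 0.075 (np.float64(84.7207658881166), np.float64(388.9965940351152))
128.9501374141089 174.58273549967112
```

View pics/s4z.png

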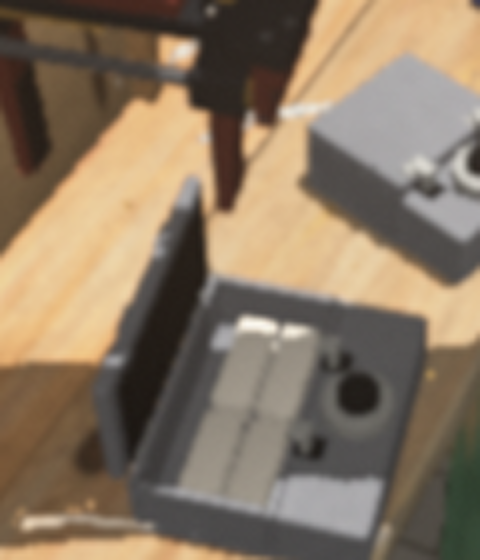

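View pics/t4.png

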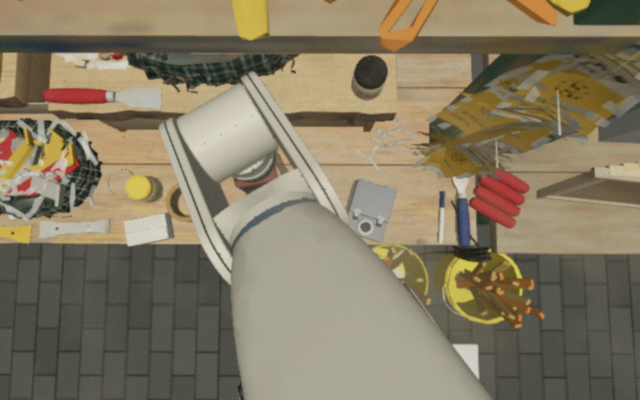

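The lid's edge middle is at zoom (150,275), against a prediction of (145,275), which is about 1-2 mm off. The open fingers, at (30,170) and (225,205), straddle it. I'll descend and then pinch gently.

Call:
servo_tool(
  moves=[
    [0, 0, 30, 0],
    [0, 0, 60, 0],
    [0, 0, 85, 0],
    [0, 0, 100, 0],
    [0, 0, 100, 0],
  ],
)

```text
time: 6.18
eef_pos: [0.5326, 0.3358, 0.0978]
tcp_rot: [-179.9, 0.0, 102.4]
wrist_force: [0.4, 0.2, 0.9]
gripper_width: 0.088
```

Call:
servo_tool(
  moves=[
    [0, 0, 0, 0],
    [0, 0, 0, 0],
    [0, 0, 0, 0],
    [0, 0, 0, 0],
    [0, 0, 0, 0],
  ],
  hand=1,
  newtons=5,
)

```text
time: 6.8
eef_pos: [0.5331, 0.3361, 0.0988]
tcp_rot: [180.0, -0.0, 102.4]
wrist_force: [-0.9, -0.2, 0.4]
gripper_width: 0.0414
```

Call:
servo_tool(
  moves=[
    [0, 0, 0, 0],
    [0, 0, 0, 0],
    [0, 0, 0, 0],
    [0, 0, 0, 0],
    [0, 0, 0, 0],
  ],
)

```text
time: 7.42
eef_pos: [0.5333, 0.3361, 0.0987]
tcp_rot: [180.0, -0.0, 102.4]
wrist_force: [1.4, 1.2, -2.3]
gripper_width: 0.0104
```

Call:
servo_tool(
  moves=[
    [0, 0, 0, 0],
    [0, 0, 0, 0],
    [0, 0, 0, 0],
    [0, 0, 0, 0],
    [0, 0, 0, 0],
  ],
)

```text
time: 8.05
eef_pos: [0.5331, 0.3361, 0.0987]
tcp_rot: [180.0, 0.0, 102.4]
wrist_force: [2.0, 0.1, -2.7]
gripper_width: 0.0102
```

```bash
python3 - <<'E'
from h import *
d=grab('scene','s5.png')
cv2.imwrite('pics/s5z.png',cv2.resize(d['color'][130:270,230:350],None,fx=4,fy=4,interpolation=cv2.INTER_CUBIC))
s=ctrl.sense();print(s['time'],s['eef_pos'],s['wrist_force'],s['gripper_width'])
E
```

```text
8.1 [0.53312662 0.3361243  0.09867891] [ 1.57201059 -0.17865125 -1.43274006] 0.01022774587568238
```

View pics/s5z.png

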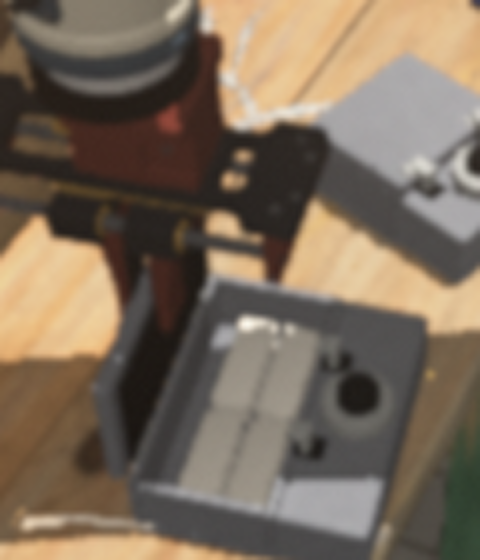

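The fingers hold the 10 mm panel (opening 10.2 mm). I'll hold it for a bit longer, then release and rise.

Call:
servo_tool(
  moves=[
    [0, 0, 0, 0],
    [0, 0, 0, 0],
    [0, 0, 0, 0],
    [0, 0, 0, 0],
    [0, 0, 0, 0],
  ],
)

```text
time: 8.72
eef_pos: [0.5331, 0.3361, 0.0987]
tcp_rot: [-180.0, 0.0, 102.4]
wrist_force: [1.4, 0.3, -1.6]
gripper_width: 0.0101
```

Call:
servo_tool(
  moves=[
    [0, 0, 0, 0],
    [0, 0, 0, 0],
    [0, 0, 0, 0],
    [0, 0, 0, 0],
    [0, 0, 0, 0],
  ],
  hand=-1,
)

```text
time: 9.35
eef_pos: [0.5331, 0.3361, 0.0987]
tcp_rot: [-180.0, 0.0, 102.4]
wrist_force: [0.4, -0.3, -0.9]
gripper_width: 0.0571
```

Call:
servo_tool(
  moves=[
    [0, 0, 0, 0],
    [0, 0, 0, 0],
    [0, 0, 0, 0],
    [0, 0, 0, 0],
    [0, 0, 0, 0],
  ],
)

```text
time: 9.98
eef_pos: [0.5331, 0.3361, 0.0987]
tcp_rot: [180.0, -0.0, 102.4]
wrist_force: [-0.3, 0.7, -0.7]
gripper_width: 0.0879
```

Call:
servo_tool(
  moves=[
    [0, 0, -20, 0],
    [0, 0, -50, 0],
    [0, 0, -80, 0],
    [0, 0, -110, 0],
    [0, 0, -110, 0],
  ],
)

```text
time: 10.6
eef_pos: [0.5348, 0.3371, 0.2127]
tcp_rot: [179.6, -0.1, 102.4]
wrist_force: [0.1, 0.2, -0.4]
gripper_width: 0.0877
```

Call:
servo_tool(
  moves=[
    [0, 0, 0, 0],
    [0, 0, 0, 0],
    [0, 0, 0, 0],
    [0, 0, 0, 0],
    [0, 0, 0, 0],
  ],
)

```text
time: 11.22
eef_pos: [0.533, 0.336, 0.2084]
tcp_rot: [-180.0, 0.0, 102.4]
wrist_force: [-0.5, -0.8, 0.2]
gripper_width: 0.0878
```

```bash
python3 - <<'E'
from h import *
I=[]
for i in range(6):
    d=eyes.grab_frame('scene');I.append(cv2.resize(d['color'][130:270,230:370],None,fx=1.8,fy=1.8))
    for k in range(3): eyes.grab_frame('scene')
cv2.imwrite('pics/s6.png',np.vstack([np.hstack(I[:3]),np.hstack(I[3:])]))
print([cv2.absdiff(I[0],i)[60:].mean().round(2) for i in I])
s=ctrl.sense();print(s['time'],s['eef_pos'],s['wrist_force'],s['gripper_width'])
E
```

```text
[np.float64(0.0), np.float64(0.4), np.float64(0.39), np.float64(0.4), np.float64(0.4), np.float64(0.4)]
12.425 [0.53310503 0.33605782 0.20866609] [-1.13783158  0.18146783  0.12998508] 0.08798661315458005
```

View pics/s6.png

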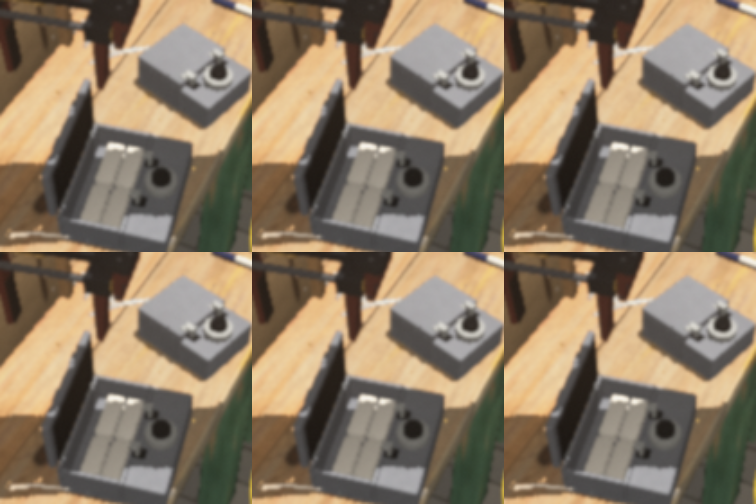

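The lid stands upright at tile pixel (70,150) and doesn't move across six frames (the frame differences are constant, so just noise). The narrow box is shut and the gripper is clear. I'm handing the job in.

```bash
python3 -c "
from h import *
print(job_done())"
```

```text
the job is handed in; nothing more can be done
None
```

I opened the wider box by pressing its button with closed fingers; the lid popped up. I then pinched the lid's free edge at about 5 N for over a second, let go and rose clear. The job was handed in at about 12.5 s of the 54 s allowed; no verdict was reported.

**Button press:** the fingertips went down to 60 mm, which is the button's fully-down height. The wrist force was about 20 N at the bottom.

**Pinch:** the fingers stopped at a 10.2 mm opening, matching the 10 mm panel.

**Last checks:**
- Six frames over about 1.2 s showed the lid upright, with frame differences at noise level.
- The narrower box was still shut.
- The tool was about 80 mm above the lid edge, with wrist force around 1 N (noise).

**Disagreement:** the two camera views differed by 4–6 mm on the box position, so I used the average. With the lid up, its edge appeared within about 2 mm of where the average put it.

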